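Press a loudspeaker magnet stack in a bonding nest

TASK

Build up the loudspeaker magnet in the bonding nest for gluing: lay the back plate (pole up) on the spring-loaded platen inside the nest, then the spacer ring on it, then the top disc (boss up). Then press the stack down against the spring until the flat face of the top disc (the face round the boss) is level with the rim of the nest - about 8 mm of travel, never right down to the stop - and finish while still holding it pressed there, without letting go. Leave the solder spool, the tape roll and the tin where they are.

Things in the scene. Friction and masses are not known exactly. Their poses are not given: they have to be found in the camera images.
- nest: Bonding nest, fixed. Origin: centre of its underside on the bench, z up. Grey base plate 110 (x) x 100 (y) x 12 mm; on it, at the +x and -x sides, two curved aluminium walls 8 to 10 mm thick round a pocket of 63 mm bore (65.6 mm in the top 2 mm) centred on the origin; wall tops 62 mm above the bench. The pocket is open to +y and -y.
- nest_rim (a point): Centre of the pocket at rim height (wall tops, 62 mm above the bench); axes as the nest. The gaps between the walls at +y and -y are about 40 mm wide and reach down to the base plate: fingers holding a part across its diameter along the nest's y axis pass down through them.
- platen_top (a point): Centre of the upper face of the platen, the steel disc of 56 mm diameter on which the stack stands inside the pocket; 30 mm above the bench at rest, it sinks with the platen. z up.
- platen (a joint): Travel of the platen straight down, m: 0 at rest, 0.016 at the stop; wanted 0.008. Its spring pushes up with about 6 N at 0 (the parts' weight does not sink it) plus 0.9 N per mm: 13 N at 8 mm. Press through the stack, on top of the boss. With all three parts in at rest, the flat face of the top disc stands 8 mm above the rim.
- back_plate_center (a point): Back plate of the magnet: plain steel disc of 60 mm diameter, 18 mm thick, with a centre pole of 20 mm diameter rising 8 mm more on its upper side. Point: on its axis, 9 mm above its underside (half-way up the disc). z along the axis, up. Loose, stands on the bench, about 0.12 kg.
- spacer_ring_center (a point): Spacer (ring magnet): plain dark ring, 60 mm outside and 28 mm inside diameter, 10 mm thick, both sides alike; fits round the pole. Point: on its axis, half-way up (5 mm above its underside). z along the axis. Loose, lies flat on the bench, about 0.05 kg.
- top_disc_boss (a point): Top disc: aluminium disc of 60 mm diameter, 12 mm thick, with a round boss on its upper side of 26 mm diameter and 16 mm height (28 mm over all), by which it can be picked up and pressed. Point: on its axis, half-way up the boss (20 mm above the underside, 8 mm below the boss top). z along the axis, up. Loose, about 0.08 kg.
- spool: Bystander: reel of solder wire, 53 mm diameter, 30 mm high, loose. Origin: centre of its underside.
- kapton: Bystander: roll of tape, 55 mm diameter, 19 mm high, loose. Origin: centre of its underside.
- tin: Bystander: round metal tin of screws, 65 mm diameter, 20 mm high, loose. Origin: centre of its underside.
There are look-alikes about, which are no part of the job. What is shaped like the part that bears top_disc_boss but yellow is not meant.

How it is judged:
On the way, in this order (a step that is already met when the one before it is completed fails the run):
1. the back plate lies flat on the platen in the nest, pole up (horizontal distance between back_plate_center and platen_top below 0.004 m and z of back_plate_center in the frame of platen_top between 0.006 and 0.012 m and angle between back_plate_center's own z axis and vertical below 0.09 rad), for 0.2 s.
2. the spacer ring lies flat on the back plate in the nest (all of step 1 and horizontal distance between spacer_ring_center and platen_top below 0.004 m and z of spacer_ring_center in the frame of platen_top between 0.02 and 0.026 m and angle between the z axis of spacer_ring_center and the z axis of platen_top, either way round below 0.09 rad), for 0.2 s.
3. the top disc lies flat on the spacer ring, boss up (all of step 2 and horizontal distance between top_disc_boss and platen_top below 0.004 m and z of top_disc_boss in the frame of platen_top between 0.045 and 0.051 m and angle between top_disc_boss's own z axis and vertical below 0.09 rad), for 0.2 s.
At the end, for the whole second after the job is handed in: plate, ring and disc stacked on the platen in this order, each within 4 mm of the pocket's axis, 3 mm of its height in the stack and 5 deg of level; the robot presses on the top disc (over 4 N) and holds the platen 5 to 11 mm down (disc face within 3 mm of the rim) (all of step 3 and value of joint platen between 0.005 and 0.011 m and contact force between any of the fingers, the arm and top_disc above 4 N); the arm keeps its last pose, push and grip.
It fails at once if the platen is pressed nearly to its stop (over 14 mm) (value of joint platen above 0.014 m).
It fails at once if the solder spool is moved by more than 30 mm (distance of spool from where it was at the start of the episode above 0.03 m).
It fails at once if the tape roll is moved by more than 30 mm (distance of kapton from where it was at the start of the episode above 0.03 m).
It fails at once if the tin is moved by more than 30 mm (distance of tin from where it was at the start of the episode above 0.03 m).
It also fails if it takes over 72 s, if anything falls off the work surface, if the arm or the gripper's body presses on something with over 40 N, if the wrist force passes 120 N, or if a joint passes its speed limit or range.

ROBOT

A 6-joint arm with a two-finger parallel gripper is mounted at the origin on a cart in front of the work surface, level with it; the furniture and walls round the work are solid. World frame = base frame: x ahead of the robot, y to its left, z up, the work surface at z = 0. Lengths are in m, angles in rad, forces in N, time in s.
With the tool pointing down it reaches from about 0.3 to 0.875 m from the base axis. Payload 6.4 kg.
Tool frame: the origin (TCP) lies on the mounting face of the last link; the fingertips stand 173 mm ahead of it and the grasp point (between the pads) lies 155 mm ahead of it (ctrl.grip_point_offset is the distance from the TCP to the grasp point, in m); z points along the fingers, y is the line along which they close (so a half turn about z gives the same grasp; the last joint's range is limited). The gripper opens to 85 mm and grips with 20 to 120 N. Pads are 22 mm wide; open, the fingers measure 114 mm over their backs; the gripper's body (76 mm by 85 mm) begins 54 mm behind the grasp point. The pads swing forward as they close: fully open they stand 13 mm farther back than shut.
Start: joints at [1.065, 0.181, 1.607, -0, 1.354, -0.206], TCP at [0.17, 0.549, 0.405] pointing down, gripper open.
Joint ranges: [-2.99, 2.99], [-0.89, 2.07], [0.3, 2.58], [-1.14, 4.28], [0, 2.63], [-3.12, 3.12]. Speed limits (rad/s): [2.57, 2.57, 3.01, 3.14, 3.14, 3.14].

INTERFACE

Orientations are given as a unit quaternion [w, x, y, z].
In Python, from bench import status, imaging, ctrl, models gives the robot as it stands.
- The arm moves only by the tool send_rows, never from a script. Its argument "commands" is a list that holds one entry, the list of rows, each a list of 6 numbers: the shift along the tool's x, y, z normalised to -1 to 1, where 1 is 3 cm, then the turn, a rotation vector about the tool's x, y, z normalised to -1 to 1, where 1 is 0.1 rad. A call has 1 to 8 rows; each row shifts and turns the commanded pose from where the row before left it, along the tool's axes as they then stand; what a row does not reach is not made up. A row lasts 1/12 s, in which the tool goes at most 41.7 mm and 7.16 degrees, less where a joint would pass 70% of its speed; a pose out of reach is approached as far as the arm can. A call with a number of a shift or a turn outside -1 to 1 is refused whole. A call with a gripper value outside its range is refused whole. "jaw" is the opening, from 0 (shut) to 1 (fully open), set as the call begins (left out, the last holds). The fingers move at their own pace and stop on an object; the grip force is fixed at half the most. Time passes only in rows, so rows that do not move let the fingers close. It gives the time, the measured TCP pose, the force, the opening and the grip force at its end, in the units of the state.
- status.get_obs(): the state, without advancing time (a new reading comes with each control period).
- imaging.camera(name): name is "scene" or "top" or "wrist"; returns a dict with "image" (400x640x3 uint8, blue, green, red), "depth" (400x640 float32, m along the optical axis (not along the pixel's ray), 0 where there is no reading), "mtx" (3x3 intrinsics, pixels), "k1" (the pictures are not rectified: a ray, as slopes to the right and down, at radius r is drawn at 1 + k1 r^2 times it, then the intrinsics apply), "pose" (4x4, takes a point from camera to world coordinates). Camera axes: x right, y down, z forward; pixel columns grow to the right and rows downward; lengths in m; the calibration is good to about 2 mm. A picture is of the moment at which its call begins.
- ctrl.hand_in(): hands the job in; it is judged then, once.
Trained networks look in a picture, given as the dict that the camera call returned (one of the last four; its "shot" number tells which), for a name from the list of things; names that differ only in an ending like _2 or _b are one class to them, and where a whole thing is asked for, a point or a joint stands for the part that bears it (a point fixed in the world has none). Each returns a list of dicts, best first, with "confidence" (0 to 1); they miss things now and then, are a little off and sometimes report something else, mostly with a low value. They report only what shows in the picture. A call takes as long as a camera call. They do not tell look-alikes from the thing itself.
- models.recognise(picture, name): "centre" ([column, row] in pixels, amid what is visible of it).
- models.regions_of(picture, name): "region" (400x640 bool, what is visible of it) and "centre" ([column, row] in pixels, amid what is visible of it).
The state is a dict: "time_s": time; "q": joint angles; "dq": joint speeds; "joint_efforts": joint torques, N m; "eef_pos": TCP position; "eef_rot": TCP orientation; "wrist_force": force on the tool from outside, world axes, zero at the start; "torque": the same for the moment, N m; "opening": opening from 0.0 (shut) to 1.0 (fully open); "grasp_force": force on a finger pad.
Only numpy, scipy, OpenCV 4.12 (cv2) and the standard library are available. Lean on these libraries where they do the work, as an engineer would, in place of code of your own. Each camera call takes 0.05 s, during which the arm holds its last target. There are 200 camera calls.

## Working session

There is one attempt and no reset: what is moved stays moved. The work goes in short steps, Python scripts to look and compute and a tool call to move; the robot and the scene stay as the last step left them, time stands still between calls to the robot, and variables do not carry over. Pictures are saved under pics/ and viewed, at most 10 in all, crops included, and the job is handed in when it is done.

Besides the shell and the picture viewer there is one more tool, called as a command line: name --argument value ..., lists and objects as JSON in quotes. send_rows: Moves the arm, as the interface text tells. Its arguments: {"type":"object","properties":{"commands":{"type":"array"},"jaw":{"type":"number"}},"required":["commands"]}

```bash
mkdir -p pics; ls
cat > h.py <<'E'
import numpy as np, cv2
from bench import status, imaging, ctrl, models
def pts(p):
    """world coords of every pixel, HxWx3 (nan without depth)"""
    K=p["mtx"];h,w=p["depth"].shape
    u,v=np.meshgrid(np.arange(w),np.arange(h))
    uv=np.stack([u,v],-1).reshape(-1,1,2).astype(float)
    r=cv2.undistortPoints(uv,np.array(K,float),np.array([p["k1"],0,0,0.])).reshape(h,w,2)
    d=np.where(p["depth"]>0,p["depth"],np.nan)
    c=np.stack([r[...,0]*d,r[...,1]*d,d,np.ones_like(d)],-1)
    return (c@np.array(p["pose"]).T)[...,:3]
E
python3 - <<'E'
from h import *
o=status.get_obs();print({k:np.round(v,3) for k,v in o.items()},ctrl.grip_point_offset)
for n in("top","scene"):
    p=imaging.camera(n);cv2.imwrite(f"pics/{n}0.png",p["image"]);P=pts(p)
    print(n,np.round(p["pose"],3).tolist())
    for t in("nest","back_plate_center","spacer_ring_center","top_disc_boss","spool","kapton","tin"):
        for r in models.regions_of(p,t)[:3]:
            m=r["region"];q=P[m];q=q[~np.isnan(q[:,0])]
            print(n,t,round(r["confidence"],2),np.round(r["centre"]),m.sum(),np.round(np.median(q,0),3),"z95",np.round(np.percentile(q[:,2],95),3),p["image"][m].mean(0).round())
E
```

```text
pics
{'time_s': np.float64(0.0), 'q': array([ 1.065,  0.182,  1.608,  0.   ,  1.354, -0.206]), 'dq': array([-0.001, -0.001,  0.001,  0.   ,  0.001,  0.001]), 'joint_efforts': array([ 3.0000e-03, -4.4487e+01, -3.5134e+01,  0.0000e+00,  9.0000e-03,
        0.0000e+00]), 'eef_pos': array([0.17 , 0.549, 0.404]), 'eef_rot': array([-0.   ,  0.149,  0.989, -0.001]), 'wrist_force': array([-0.652,  0.274,  0.073]), 'torque': array([0.045, 0.057, 0.048]), 'grasp_force': np.float64(0.0), 'opening': np.float64(1.0)} 0.1547
top [[0.013, -0.985, 0.17, 0.461], [-0.999, -0.018, -0.029, 0.213], [0.031, -0.169, -0.985, 0.944], [0.0, 0.0, 0.0, 1.0]]
top nest 0.82 [328. 195.] 1822 [0.631 0.175 0.014] z95 0.062 [106. 109. 114.]
top back_plate_center 0.86 [381. 273.] 561 [0.458 0.051 0.018] z95 0.026 [122. 132. 134.]
top spacer_ring_center 0.82 [313. 270.] 402 [0.458 0.202 0.01 ] z95 0.012 [74. 75. 79.]
top top_disc_boss 0.73 [357. 144.] 477 [0.763 0.108 0.013] z95 0.029 [ 58. 151. 183.]
top top_disc_boss 0.58 [269. 266.] 542 [0.463 0.307 0.012] z95 0.029 [169. 170. 173.]
top spool 0.58 [248. 200.] 457 [0
[... 202 characters left out ...]
in 0.54 [380. 273.] 528 [0.46  0.052 0.018] z95 0.026 [121. 131. 133.]
scene [[0.801, -0.311, 0.512, 0.132], [-0.598, -0.388, 0.701, -0.402], [-0.019, -0.867, -0.497, 0.489], [0.0, 0.0, 0.0, 1.0]]
scene nest 0.65 [354. 209.] 2056 [0.612 0.16  0.02 ] z95 0.062 [ 98.  98. 100.]
scene back_plate_center 0.7 [319. 273.] 878 [0.452 0.047 0.018] z95 0.026 [113. 120. 120.]
scene top_disc_boss 0.87 [415. 200.] 434 [0.757 0.105 0.012] z95 0.029 [ 57. 136. 160.]
scene top_disc_boss 0.7 [248. 207.] 481 [0.458 0.303 0.012] z95 0.028 [144. 145. 150.]
scene spool 0.81 [295. 176.] 394 [0.62  0.356 0.023] z95 0.031 [137. 145. 149.]
scene tin 0.95 [415. 230.] 806 [0.676 0.033 0.007] z95 0.019 [109. 117. 122.]
```

Run:
```python
import cv2,numpy as np
i=cv2.imread("pics/top0.png")[110:310,215:435];cv2.imwrite("pics/top0c.png",cv2.resize(i,None,fx=3,fy=3,interpolation=cv2.INTER_CUBIC)[:600])
from h import *
# nest walls by depth in top and scene
for n in("top","scene"):
    p=imaging.camera(n);P=pts(p)
    m=(abs(P[...,2]-.062)<.004)&(P[...,0]>.5)&(P[...,0]<.75)&(P[...,1]>.08)&(P[...,1]<.28)
    q=P[m][:,:2];print(n,len(q),q.mean(0),q.min(0),q.max(0))
    r=cv2.minAreaRect(q.astype(np.float32)*1000);print(r)
    np.save(f"pics/w{n}.npy",q)
    for nm,lo,hi,c in(("bp",.016,.021,(.458,.051)),("pole",.024,.029,(.458,.051)),("ring",.007,.013,(.458,.202)),("disc",.009,.015,(.463,.307)),("boss",.025,.031,(.463,.307))):
        m=(P[...,2]>lo)&(P[...,2]<hi)&(np.hypot(P[...,0]-c[0],P[...,1]-c[1])<.045);q=P[m]
        (x,y),rad=cv2.minEnclosingCircle(q[:,:2].astype(np.float32)*1000);print(n,nm,m.sum(),round(x),round(y),round(rad,1),q.mean(0).round(4))
```

```text
top 243 [0.63498862 0.17352755] [0.59467369 0.136987  ] [0.67630812 0.21035743]
((635.39306640625, 173.6907196044922), (81.77764129638672, 60.353485107421875), 18.261140823364258)
top bp 404 459 51 29.8 [0.4588 0.0508 0.0183]
top pole 44 459 52 9.4 [0.4589 0.0509 0.0264]
top ring 361 459 202 29.7 [0.4594 0.2022 0.0099]
top disc 389 464 309 29.6 [0.4631 0.3086 0.0117]
top boss 99 464 309 12.6 [0.4635 0.3091 0.0276]
scene 217 [0.63187309 0.17447651] [0.59404196 0.13789389] [0.67482632 0.21059288]
((635.4570922851562, 174.51612854003906), (83.23960876464844, 60.720863342285156), 15.622429847717285)
scene bp 537 457 54 31.0 [0.4556 0.0519 0.018 ]
scene pole 75 457 54 10.4 [0.457  0.0533 0.0259]
scene ring 366 458 206 31.4 [0.457 0.203 0.01 ]
scene disc 249 463 312 31.0 [0.4593 0.3049 0.0122]
scene boss 75 464 311 14.8 [0.4622 0.3103 0.0278]
```

View pics/top0c.png

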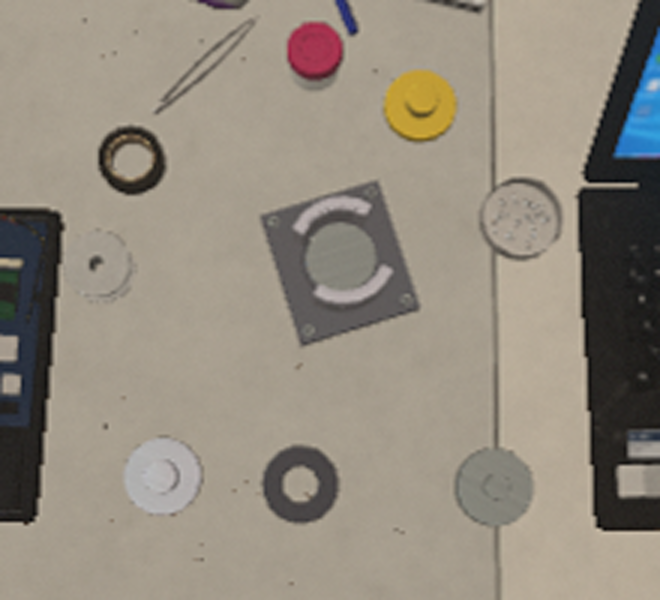

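send_rows --commands '[[[0,0,0,0,0,-1],[0,0,0,0,0,-1],[0,0,0,0,0,-1],[0,0,0,0,0,-1],[0,0,0,0,0,-1],[0,0,0,0,0,-1]]]'

```text
time_s: 1.4
eef_pos: [0.1698, 0.5494, 0.4047]
eef_rot: [0.0, -0.152, 0.988, 0.0]
wrist_force: [0.4, 0.4, -0.7]
opening: 0.998
grasp_force: 0.0
```

```bash
cat >> h.py <<'E'
from scipy.spatial.transform import Rotation as R
def tool():
    o=status.get_obs();q=o["eef_rot"];return o,R.from_quat([q[1],q[2],q[3],q[0]]).as_matrix()
def plan(target,n=1):
    """units (3 cm) along tool axes to bring the TCP to target"""
    o,M=tool();d=M.T@(np.array(target)-o["eef_pos"])/.03
    print("t",round(float(o["time_s"]),2),"pos",o["eef_pos"].round(4),"yaw",np.degrees(np.arctan2(-M[0,1],M[1,1])).round(2),"tilt",M[:,2].round(3),"units",d.round(2),"per row",(d/n).round(3))
E
python3 - <<'E'
from h import *
plan((.459,.052,.30),20)
o,M=tool();p=imaging.camera("wrist")
T=np.eye(4);T[:3,:3]=M;T[:3,3]=o["eef_pos"]
print((np.linalg.inv(T)@p["pose"]).round(3),p["mtx"],p["k1"])
p=imaging.camera("top");P=pts(p);z=P[...,2]
for x in np.arange(.2,.9,.1): print(round(x,1),[(round(y,1),round(float(np.nanmax(np.where((abs(P[...,0]-x)<.05)&(abs(P[...,1]-y)<.05),z,np.nan))),3)) for y in np.arange(-.1,.5,.1)])
E
```

```text
t 1.4 pos [0.1698 0.5494 0.4047] yaw 17.48 tilt [ 0.  0. -1.] units [ -4.21 -18.71   3.49] per row [-0.211 -0.935  0.175]
[[-0.001 -0.957 -0.289  0.073]
 [ 1.    -0.001 -0.    -0.001]
 [-0.    -0.289  0.957  0.031]
 [ 0.     0.     0.     1.   ]] [[341.76474276   0.         317.80920772]
 [  0.         341.76474276 201.3971637 ]
 [  0.           0.           1.        ]] -0.061162726011894396
0.2 [(np.float64(-0.1), -0.643), (np.float64(0.0), -0.638), (np.float64(0.1), -0.64), (np.float64(0.2), -0.645), (np.float64(0.3), -0.741), (np.float64(0.4), -0.739)]
0.3 [(np.float64(-0.1), -0.739), (np.float64(0.0), -0.74), (np.float64(0.1), -0.738), (np.float64(0.2), -0.74), (np.float64(0.3), -0.741), (np.float64(0.4), -0.736)]
0.4 [(np.float64(-0.1), 0.027), (np.float64(0.0), 0.024), (np.float64(0.1), 0.026), (np.float64(0.2), 0.014), (np.float64(0.3), 0.016), (np.float64(0.4), 0.021)]
0.5 [(np.float64(-0.1), 0.031), (np.float64(0.0), 0.028), (np.float64(0.1), 0.03), (np.float64(0.2), 0.014), (np.float64(0.3), 0.032), (np.float64(0.4), 0.022)]
0.6 [(np.float64(-0.1), 0.032), (np.float64(0.0), 0.025), (np.float64(0.1), 0.066), (np.float64(0.2), 0.066), (np.float64(0.3), 0.034), (np.float64(0.4), 0.034)]
0.7 [(np.float64(-0.1), 0.143), (np.float64(0.0), 0.147), (np.float64(0.1), 0.022), (np.float64(0.2), 0.065), (np.float64(0.3), 0.022), (np.float64(0.4), 0.032)]
0.8 [(np.float64(-0.1), 0.469), (np.float64(0.0), 0.499), (np.float64(0.1), 0.464), (np.float64(0.2), 0.453), (np.float64(0.3), 0.452), (np.float64(0.4), 0.44)]
```

send_rows --commands '[[[-0.21,-0.935,0.175,0,0,0],[-0.21,-0.935,0.175,0,0,0],[-0.21,-0.935,0.175,0,0,0],[-0.21,-0.935,0.175,0,0,0],[-0.21,-0.935,0.175,0,0,0],[-0.21,-0.935,0.175,0,0,0],[-0.21,-0.935,0.175,0,0,0],[-0.21,-0.935,0.175,0,0,0]]]'

```text
time_s: 2.17
eef_pos: [0.2847, 0.3487, 0.3627]
eef_rot: [0.0, -0.148, 0.989, 0.0]
wrist_force: [0.2, 0.1, -0.4]
opening: 0.998
grasp_force: 0.0
```

send_rows --commands '[[[-0.21,-0.935,0.175,0,0,0],[-0.21,-0.935,0.175,0,0,0],[-0.21,-0.935,0.175,0,0,0],[-0.21,-0.935,0.175,0,0,0],[-0.21,-0.935,0.175,0,0,0],[-0.21,-0.935,0.175,0,0,0],[-0.21,-0.935,0.175,0,0,0],[-0.21,-0.935,0.175,0,0,0]]]'

```text
time_s: 2.83
eef_pos: [0.3993, 0.1491, 0.3207]
eef_rot: [0.0, -0.148, 0.989, -0.0]
wrist_force: [-0.4, 0.8, -0.2]
opening: 0.999
grasp_force: 0.0
```

send_rows --commands '[[[-0.21,-0.935,0.175,0,0,0],[-0.21,-0.935,0.175,0,0,0],[-0.21,-0.935,0.175,0,0,0],[-0.21,-0.935,0.175,0,0,0],[0,0,0,0,0,0],[0,0,0,0,0,0]]]'

```text
time_s: 3.33
eef_pos: [0.4565, 0.0496, 0.2995]
eef_rot: [-0.0, -0.147, 0.989, 0.0]
wrist_force: [-0.4, -0.3, -0.2]
opening: 1.002
grasp_force: 0.0
```

```bash
cat >> h.py <<'E'
def circ(q):
    """least-squares-robust circle of a filled patch seen from above: hull circle"""
    (x,y),r=cv2.minEnclosingCircle((q[:,:2]*1000).astype(np.float32));return np.round([x,y,r],1)
def look(lo,hi,c,rad,p=None):
    """wrist view: patch of height lo..hi near c -> enclosing circle and centroid in world, mm"""
    p=p or imaging.camera("wrist");P=pts(p)
    m=(P[...,2]>lo)&(P[...,2]<hi)&(np.hypot(P[...,0]-c[0],P[...,1]-c[1])<rad)
    q=P[m];print(m.sum(),"circle",circ(q),"mean",(q.mean(0)*1000).round(1),"med z",np.median(q[:,2]).round(4));return p,q,m
E
python3 - <<'E'
from h import *
plan((.459,.052,.30))
p,_,m=look(.015,.021,(.459,.052),.045);look(.024,.029,(.459,.052),.03,p)
cv2.imwrite("pics/w1.png",p["image"])
E
```

```text
t 3.33 pos [0.4565 0.0496 0.2995] yaw 16.87 tilt [-0.001  0.    -1.   ] units [-0.1   0.05 -0.02] per row [-0.103  0.053 -0.017]
3945 circle [458.   53.7  30. ] mean [456.7  53.4  17.8] med z 0.0178
520 circle [458.   53.9   9.9] mean [457.8  53.9  25.8] med z 0.0258
```

View pics/w1.png

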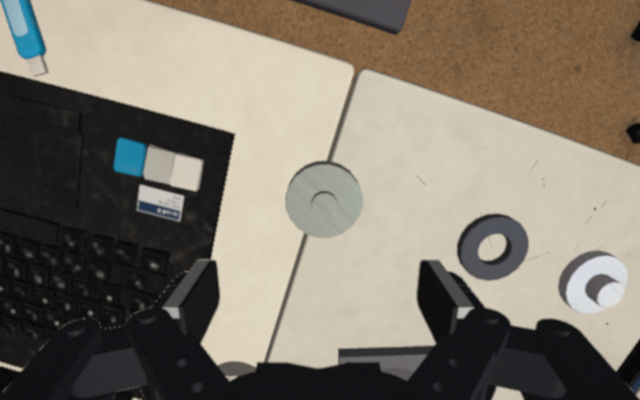

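Run:
```python
from h import *
o,M=tool();p=imaging.camera("wrist");P=pts(p)
Q=(P-o["eef_pos"])@M   # tool frame
for c0,c1 in((160,225),(410,475)):
    q=Q[250:330,c0:c1].reshape(-1,3);q=q[(q[:,2]<.2)&(q[:,2]>.05)]
    print(len(q),q.min(0).round(4),q.max(0).round(4))
    t=q[q[:,2]>q[:,2].max()-.012];print(t.min(0).round(4),t.max(0).round(4))
```

```text
3325 [-0.0115 -0.0573  0.1094] [ 0.0129 -0.0389  0.161 ]
[-0.0115 -0.0571  0.149 ] [ 0.0117 -0.0429  0.161 ]
3284 [-0.0117  0.0379  0.1098] [0.0127 0.0561 0.161 ]
[-0.0117  0.0414  0.149 ] [0.0115 0.0553 0.161 ]
```

send_rows --commands '[[[-0.09,0.135,0.32,0,0,0],[0,0,1,0,0,0],[0,0,1,0,0,0],[0,0,1,0,0,0],[0,0,1,0,0,0],[0,0,0,0,0,0],[0,0,0,0,0,0],[0,0,0,0,0,0]]]'

```text
time_s: 4.1
eef_pos: [0.4579, 0.0561, 0.1712]
eef_rot: [0.001, -0.15, 0.989, -0.0]
wrist_force: [0.3, 0.5, 1.1]
opening: 0.999
grasp_force: 0.0
```

send_rows --commands '[[[0,0,0,0,0,0],[0,0,0,0,0,0],[0,0,0,0,0,0],[0,0,0,0,0,0],[0,0,0,0,0,0],[0,0,0,0,0,0],[0,0,0,0,0,0]]]' --jaw 0

```text
time_s: 4.68
eef_pos: [0.4585, 0.0554, 0.1725]
eef_rot: [0.002, -0.15, 0.989, -0.0]
wrist_force: [-3.0, 1.2, 11.3]
opening: 0.675
grasp_force: 61.7
```

send_rows --commands '[[[0,0,-0.3,0,0,0],[0,0,-1,0,0,0],[0,0,-1,0,0,0],[0,0,-1,0,0,0],[0,0,-1,0,0,0],[0,0,0,0,0,0],[0,0,0,0,0,0]]]'

```text
time_s: 5.27
eef_pos: [0.4582, 0.0553, 0.3019]
eef_rot: [0.003, -0.15, 0.989, -0.001]
wrist_force: [-0.5, 0.3, -1.1]
opening: 0.679
grasp_force: 64.9
```

```bash
cat >> h.py <<'E'
def held(zlo,zhi,xr=.05,yr=.034,p=None):
    """part in hand seen by the wrist camera, tool frame: points with zlo<z<zhi"""
    o,M=tool();p=p or imaging.camera("wrist");Q=(pts(p)-o["eef_pos"])@M
    m=(Q[...,2]>zlo)&(Q[...,2]<zhi)&(abs(Q[...,0])<xr)&(abs(Q[...,1])<yr);q=Q[m]
    print(m.sum(),"held circle",circ(q),"mean",(q.mean(0)*1000).round(1));return p,Q,q
E
python3 - <<'E'
from h import *
p,Q,q=held(.12,.19)
h,e=np.histogram(q[:,2],np.arange(.12,.19,.002));print(dict(zip(e.round(3).tolist(),h.tolist())))
o,M=tool();plan((.635,.174,.30),8)
print(p["pose"][:3,3])
cv2.imwrite("pics/w2.png",p["image"])
E
```

```text
19379 held circle [ 6.1  0.1 34.7] mean [  5.9  -0.2 151.8]
{0.12: 118, 0.122: 112, 0.124: 85, 0.126: 60, 0.128: 72, 0.13: 506, 0.132: 312, 0.134: 252, 0.136: 247, 0.138: 221, 0.14: 233, 0.142: 197, 0.144: 315, 0.146: 1796, 0.148: 320, 0.15: 289, 0.152: 1242, 0.154: 11218, 0.156: 520, 0.158: 239, 0.16: 219, 0.162: 217, 0.164: 204, 0.166: 145, 0.168: 144, 0.17: 92, 0.172: 4, 0.174: 0, 0.176: 0, 0.178: 0, 0.18: 0, 0.182: 0, 0.184: 0, 0.186: 0}
t 5.32 pos [0.4574 0.0554 0.3001] yaw 17.2 tilt [ 0.002 -0.    -1.   ] units [-6.82  2.03  0.02] per row [-0.853  0.253  0.002]
[0.38845571 0.03302533 0.27052502]
```

View pics/w2.png

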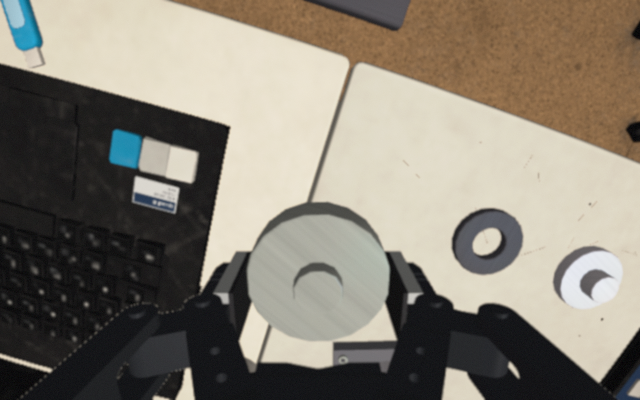

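send_rows --commands '[[[-0.785,0.534,-0.067,0,0,0],[-0.785,0.534,-0.067,0,0,0],[-0.785,0.534,-0.067,0,0,0],[-0.785,0.534,-0.067,0,0,0],[-0.785,0.534,-0.067,0,0,0],[-0.785,0.534,-0.067,0,0,0],[-0.785,0.534,-0.067,0,0,0],[-0.785,0.534,-0.067,0,0,0]]]'

```text
time_s: 5.98
eef_pos: [0.5994, 0.2346, 0.3127]
eef_rot: [-0.002, -0.15, 0.989, -0.0]
wrist_force: [-0.2, -0.7, -1.0]
opening: 0.676
grasp_force: 65.0
```

send_rows --commands '[[[-0.785,0.534,-0.067,0,0,0],[-0.785,0.534,-0.067,0,0,0],[0,0,0,0,0,0],[0,0,0,0,0,0],[0,0,0,0,0,0]]]'

```text
time_s: 6.4
eef_pos: [0.6342, 0.2777, 0.3168]
eef_rot: [-0.002, -0.15, 0.989, -0.0]
wrist_force: [0.4, -0.8, -1.9]
opening: 0.675
grasp_force: 65.0
```

```bash
cat >> h.py <<'E'
from scipy.optimize import least_squares
def edgecirc(q,nb=72,sel=None):
    """circle through the outermost point of each angular bin (q: Nx2, m)"""
    c=q.mean(0)
    for _ in range(3):
        d=q-c;a=np.arctan2(d[:,1],d[:,0]);r=np.hypot(*d.T);b=((a+np.pi)/(2*np.pi)*nb).astype(int)%nb
        e=np.array([q[b==k][r[b==k].argmax()] for k in range(nb) if (b==k).any()])
        f=least_squares(lambda v:np.hypot(e[:,0]-v[0],e[:,1]-v[1])-v[2],[*c,.03],loss="soft_l1",f_scale=.0005).x;c=f[:2]
    return (f*1000).round(2)
def nestfit(p,c=(.635,.174)):
    o,M=tool();P=pts(p)
    m=(abs(P[...,2]-.062)<.003)&(np.hypot(P[...,0]-c[0],P[...,1]-c[1])<.06);q=P[m][:,:2]
    r=cv2.minAreaRect((q*1000).astype(np.float32))
    z=(P[...,2]>.026)&(P[...,2]<.034)&(np.hypot(P[...,0]-c[0],P[...,1]-c[1])<.045)
    # annulus fit: bore r=32.8 inside, ~40.5 outside (robust midline), via inner/outer distances
    f=least_squares(lambda v:np.maximum(0,np.maximum(.0325-np.hypot(*(q-v).T),np.hypot(*(q-v).T)-.0415)),q.mean(0)).x
    d=np.hypot(*(q-f).T);t=f-o["eef_pos"][:2]
    print("walls",len(q),"rect",np.round(r[0],1),np.round(r[1],1),round(r[2],2),"annulus",(f*1000).round(2),"r",np.percentile(d,[1,99]).round(4),"platen px",z.sum(),"med z",np.median(P[m][:,2]).round(4))
    print("fit in tool frame mm",(M.T@[t[0],t[1],0]*1000).round(2));return f
E
python3 - <<'E'
from h import *
p=imaging.camera("wrist");cv2.imwrite("pics/w3.png",p["image"])
plan((.635,.174,.30));nestfit(p)
o,M=tool();Q=(pts(p)-o["eef_pos"])@M
for lo,hi,r in((.1525,.158,.036),(.1455,.149,.014)):
    m=(Q[...,2]>lo)&(Q[...,2]<hi)&(np.hypot(Q[...,0],Q[...,1])<r);q=Q[m][:,:2]
    # ends of the disc along x
    print("held",edgecirc(q),"x",q[:,0].min().round(4),q[:,0].max().round(4),"y",q[:,1].min().round(4),q[:,1].max().round(4))
E
```

```text
t 6.45 pos [0.6342 0.2773 0.3174] yaw 17.18 tilt [-0.003 -0.001 -1.   ] units [ 0.99 -3.3   0.58] per row [ 0.989 -3.298  0.583]
walls 2737 rect [634.7 177.2] [83.  62.6] 18.8 annulus [634.69 176.78] r [0.0315 0.0413] platen px 4331 med z 0.0617
fit in tool frame mm [ 29.2  -96.2    0.11]
held [ 1.53 -0.29 29.81] x -0.0283 0.0314 y -0.0344 0.0344
held [ 1.63 -0.47  9.67] x -0.0088 0.0114 y -0.0101 0.0092
```

View pics/w3.png

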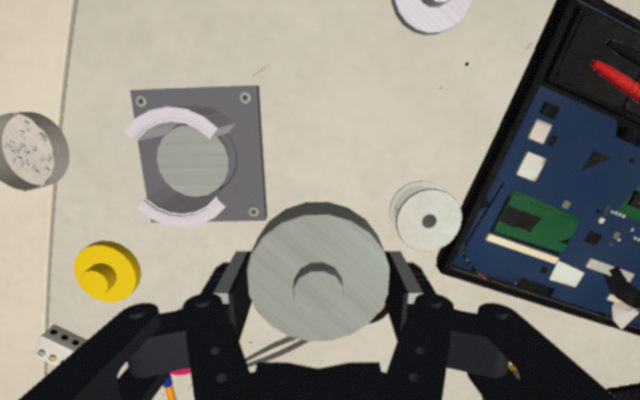

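send_rows --commands '[[[-0.047,-0.81,-0.36,0,0,0],[-0.047,-0.81,-0.36,0,0,0],[-0.047,-0.81,-0.36,0,0,0],[-0.047,-0.81,-0.36,0,0,0],[0,0,0,0,0,0],[0,0,0,0,0,0],[0,0,0,0,0,0]]]'

```text
time_s: 7.03
eef_pos: [0.6685, 0.1863, 0.3618]
eef_rot: [-0.001, -0.149, 0.989, 0.0]
wrist_force: [0.6, 0.4, -1.6]
opening: 0.673
grasp_force: 65.0
```

```bash
cat >> h.py <<'E'
def platen(p,c=(.635,.176),lo=.026,hi=.034):
    P=pts(p);z=(P[...,2]>lo)&(P[...,2]<hi)&(np.hypot(P[...,0]-c[0],P[...,1]-c[1])<.036)
    print("platen",z.sum(),edgecirc(P[z][:,:2]))
E
python3 - <<'E'
from h import *
p=imaging.camera("wrist");cv2.imwrite("pics/w4.png",p["image"])
plan((.635,.174,.30));nestfit(p,(.635,.176));platen(p)
o,M=tool();P=pts(p);Q=(P-o["eef_pos"])@M
m=(P[...,2]>.008)&(P[...,2]<.016)&(np.hypot(P[...,0]-.635,P[...,1]-.176)<.08)
print("base",m.sum(),cv2.minAreaRect((P[m][:,:2]*1000).astype(np.float32)))
m=(Q[...,2]>.1525)&(Q[...,2]<.158)&(np.hypot(Q[...,0],Q[...,1])<.036);print("held",edgecirc(Q[m][:,:2]))
E
```

```text
t 7.08 pos [0.6683 0.187  0.3615] yaw 17.19 tilt [-0.002  0.    -1.   ] units [ 1.19 -0.09  2.05] per row [ 1.186 -0.087  2.053]
walls 1998 rect [635.2 176.6] [82.3 62.2] 17.87 annulus [634.78 176.31] r [0.0318 0.0413] platen px 3279 med z 0.0617
fit in tool frame mm [35.21 -0.29  0.06]
platen 3272 [637.18 176.97  29.42]
base 6657 ((635.0537719726562, 176.45355224609375), (110.20123291015625, 100.59210205078125), 18.35401153564453)
held [ 1.61 -1.33 29.75]
```

View pics/w4.png

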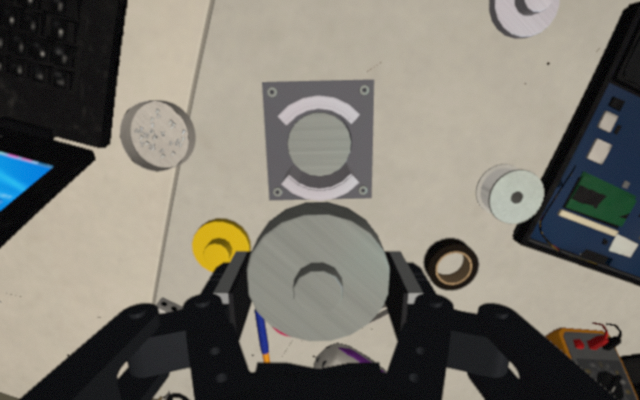

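send_rows --commands '[[[0.56,0.01,0.5,0,0,0],[0.557,0.007,0.78,0,0,0],[0,0,0.9,0,0,0],[0,0,0.9,0,0,0],[0,0,0.7,0,0,0],[0,0,0,0,0,0],[0,0,0,0,0,0],[0,0,0,0,0,0]]]'

```text
time_s: 7.75
eef_pos: [0.6373, 0.1782, 0.2501]
eef_rot: [0.001, -0.15, 0.989, 0.0]
wrist_force: [0.6, 0.4, -0.9]
opening: 0.675
grasp_force: 65.0
```

Run:
```python
from h import *
o,M=tool()
t=np.array([.6683,.187,0])+M@[.0335,.0005,0];t[2]=.248
for i in range(4): plan(t)
for n in("top","wrist","scene"):
    p=imaging.camera(n);P=pts(p)
    for nm,lo,hi in(("rim",.058,.066),("face",.088,.098)):
        m=(P[...,2]>lo)&(P[...,2]<hi)&(np.hypot(P[...,0]-.635,P[...,1]-.176)<.05);q=P[m]
        if len(q)>20:print(n,nm,len(q),edgecirc(q[:,:2]),np.round(cv2.minAreaRect((q[:,:2]*1000).astype(np.float32))[0],1),np.round(cv2.minAreaRect((q[:,:2]*1000).astype(np.float32))[1],1))
```

```text
t 7.75 pos [0.6373 0.1782 0.2501] yaw 17.25 tilt [ 0.001  0.    -1.   ] units [ 0.04 -0.01  0.07] per row [ 0.041 -0.009  0.07 ]
t 7.75 pos [0.6373 0.1782 0.2501] yaw 17.25 tilt [ 0.001  0.    -1.   ] units [ 0.04 -0.01  0.07] per row [ 0.041 -0.009  0.07 ]
t 7.75 pos [0.6373 0.1782 0.2501] yaw 17.25 tilt [ 0.001  0.    -1.   ] units [ 0.04 -0.01  0.07] per row [ 0.041 -0.009  0.07 ]
t 7.75 pos [0.6373 0.1782 0.2501] yaw 17.25 tilt [ 0.001  0.    -1.   ] units [ 0.04 -0.01  0.07] per row [ 0.041 -0.009  0.07 ]
top rim 119 [635.31 173.49  40.69] [605.7 163.6] [20.  60.7]
top face 137 [637.44 174.79  29.99] [616.7 175.4] [19.1 59.8]
wrist rim 2703 [634.42 176.33  40.81] [605.7 166.8] [21.4 63.1]
wrist face 13697 [636.77 177.13  29.96] [635.6 174.2] [68.2 59.5]
scene rim 143 [632.9  175.31  39.33] [628.  162.3] [49.8 79.7]
scene face 334 [635.28 175.91  28.47] [636.9 174.8] [65.6 61.6]
```

send_rows --commands '[[[0.067,0,0,0,0,0],[0,0,0,0,0,0],[0,0,0,0,0,0]]]'

```text
time_s: 8.15
eef_pos: [0.6351, 0.1768, 0.2496]
eef_rot: [0.0, -0.149, 0.989, -0.0]
wrist_force: [-0.1, -0.3, -0.8]
opening: 0.679
grasp_force: 65.0
```

```bash
cat >> h.py <<'E'
def rel(lo,hi,r=.05,cams=("top","wrist","scene")):
    """held face minus nest (rim outer circle), seen by each camera, in tool x,y mm"""
    o,M=tool()
    for n in cams:
        p=imaging.camera(n);P=pts(p);C=[]
        for a,b,rr in((.058,.066,.05),(lo,hi,r)):
            m=(P[...,2]>a)&(P[...,2]<b)&(np.hypot(P[...,0]-.635,P[...,1]-.176)<rr);C.append(edgecirc(P[m][:,:2]) if m.sum()>20 else np.full(3,np.nan))
        d=C[1]-C[0];print(n,C[0],C[1],"tool",(M.T@[d[0],d[1],0])[:2].round(2))
E
python3 - <<'E'
from h import *
rel(.088,.098);print(status.get_obs()["eef_pos"].round(4))
E
```

```text
top [634.04 173.12  39.56] [636.06 173.31  30.68] tool [-1.99 -0.42]
wrist [633.64 175.97  40.08] [633.91 175.8   29.94] tool [-0.21 -0.24]
scene [632.83 175.62  39.46] [632.3  175.11  28.4 ] tool [ 0.66 -0.33]
[0.6351 0.1768 0.2491]
```

send_rows --commands '[[[0,0,0.3,0,0,0],[0,0,0.3,0,0,0],[0,0,0,0,0,0],[0,0,0,0,0,0]]]'

```text
time_s: 8.63
eef_pos: [0.6348, 0.1768, 0.2297]
eef_rot: [-0.001, -0.149, 0.989, 0.0]
wrist_force: [0.7, 0.7, -2.0]
opening: 0.679
grasp_force: 65.2
```

send_rows --commands '[[[0,0,0.2,0,0,0],[0,0,0,0,0,0],[0,0,0,0,0,0]]]'

```text
time_s: 8.88
eef_pos: [0.6349, 0.1768, 0.2244]
eef_rot: [-0.001, -0.15, 0.989, 0.0]
wrist_force: [-0.1, -0.3, -2.2]
opening: 0.672
grasp_force: 65.2
```

send_rows --commands '[[[0,0,0.3,0,0,0],[0,0,0.25,0,0,0],[0,0,0.1,0,0,0],[0,0,0,0,0,0],[0,0,0,0,0,0]]]'

```text
time_s: 9.3
eef_pos: [0.6349, 0.1769, 0.2049]
eef_rot: [-0.001, -0.15, 0.989, 0.0]
wrist_force: [-0.1, 0.3, -1.6]
opening: 0.673
grasp_force: 65.2
```

send_rows --commands '[[[0,0,0.07,0,0,0],[0,0,0,0,0,0],[0,0,0,0,0,0]]]'

```text
time_s: 9.55
eef_pos: [0.6349, 0.1768, 0.2033]
eef_rot: [-0.0, -0.15, 0.989, -0.0]
wrist_force: [-0.2, -0.3, -1.6]
opening: 0.675
grasp_force: 65.2
```

send_rows --commands '[[[0,0,0.05,0,0,0],[0,0,0,0,0,0],[0,0,0,0,0,0]]]'

```text
time_s: 9.8
eef_pos: [0.6352, 0.1769, 0.2026]
eef_rot: [0.0, -0.15, 0.989, -0.0]
wrist_force: [-2.5, -0.6, 4.8]
opening: 0.679
grasp_force: 65.6
```

send_rows --commands '[[[0,0,0,0,0,0],[0,0,0,0,0,0],[0,0,0,0,0,0],[0,0,0,0,0,0]]]' --jaw 1

```text
time_s: 10.13
eef_pos: [0.6351, 0.1768, 0.2018]
eef_rot: [0.0, -0.149, 0.989, 0.0]
wrist_force: [0.8, -0.3, 0.2]
opening: 0.999
grasp_force: 0.0
```

send_rows --commands '[[[0,0,-0.3,0,0,0],[0,0,-0.8,0,0,0],[0,0,-1,0,0,0],[0,0,-1,0,0,0],[0,0,0,0,0,0],[0,0,0,0,0,0]]]'

```text
time_s: 10.63
eef_pos: [0.6361, 0.177, 0.2985]
eef_rot: [0.003, -0.15, 0.989, -0.0]
wrist_force: [-0.1, 1.4, -1.3]
opening: 0.999
grasp_force: 0.0
```

Run:
```python
from h import *
print(tool()[0]["eef_pos"].round(4))
rel(.044,.052,.034);rel(.0535,.0585,.016)
o,M=tool()
print(np.array([.457,.202,.30])-o["eef_pos"]);plan((.458,.204,.30),7)
```

```text
[0.6361 0.177  0.2985]
top [619.42 168.94  25.74] [632.67 172.3   26.83] tool [-13.65  -0.71]
wrist [635.03 176.46  41.34] [636.48 176.64  30.66] tool [-1.44 -0.26]
scene [633.6  176.51  39.62] [643.17 180.04  24.38] tool [-10.19   0.54]
top [616.55 168.31  22.91] [632.18 172.52   5.86] tool [-16.18  -0.6 ]
wrist [635.   176.29  41.28] [633.83 175.68   9.5 ] tool [ 1.3  -0.24]
scene [633.43 177.07  40.22] [633.62 175.98   8.19] tool [ 0.14 -1.1 ]
[-0.17757829  0.0252269   0.00666835]
t 10.93 pos [0.6346 0.1768 0.2933] yaw 17.2 tilt [-0.003 -0.    -1.   ] units [ 5.36  2.61 -0.21] per row [ 0.765  0.372 -0.03 ]
```

send_rows --commands '[[[0.765,0.372,-0.03,0,0,0],[0.765,0.372,-0.03,0,0,0],[0.765,0.372,-0.03,0,0,0],[0.765,0.372,-0.03,0,0,0],[0.765,0.372,-0.03,0,0,0],[0.765,0.372,-0.03,0,0,0],[0.765,0.372,-0.03,0,0,0],[0,0,0,0,0,0]]]'

```text
time_s: 11.6
eef_pos: [0.4543, 0.2047, 0.2997]
eef_rot: [-0.003, -0.15, 0.989, 0.0]
wrist_force: [-0.2, 0.5, -0.8]
opening: 0.999
grasp_force: 0.0
```

send_rows --commands '[[[0,0,0,0,0,0],[0,0,0,0,0,0],[0,0,0,0,0,0]]]'

```text
time_s: 11.85
eef_pos: [0.4595, 0.2038, 0.3012]
eef_rot: [0.0, -0.149, 0.989, -0.0]
wrist_force: [0.3, -0.2, 0.2]
opening: 0.999
grasp_force: 0.0
```

Run:
```python
from h import *
p,q,m=look(.007,.013,(.458,.204),.04);e=edgecirc(q[:,:2]);print(e)
plan((e[0]/1000,e[1]/1000,.176))
```

```text
3322 circle [458.5 205.   30. ] mean [457.2 204.6   9.7] med z 0.0098
[458.13 204.96  29.43]
t 11.9 pos [0.4595 0.2038 0.3012] yaw 17.17 tilt [ 0. -0. -1.] units [0.03 0.05 4.17] per row [0.034 0.052 4.173]
```

send_rows --commands '[[[0.035,0.07,0.2,0,0,0],[0,0,1,0,0,0],[0,0,1,0,0,0],[0,0,1,0,0,0],[0,0,0.98,0,0,0],[0,0,0,0,0,0],[0,0,0,0,0,0],[0,0,0,0,0,0]]]'

```text
time_s: 12.57
eef_pos: [0.4577, 0.2058, 0.1767]
eef_rot: [0.001, -0.149, 0.989, 0.0]
wrist_force: [0.3, 0.6, 0.1]
opening: 1.0
grasp_force: 0.0
```

send_rows --commands '[[[0,0,0,0,0,0],[0,0,0,0,0,0],[0,0,0,0,0,0],[0,0,0,0,0,0],[0,0,0,0,0,0],[0,0,0,0,0,0]]]' --jaw 0

```text
time_s: 13.07
eef_pos: [0.4592, 0.2069, 0.1798]
eef_rot: [0.004, -0.15, 0.989, 0.001]
wrist_force: [-3.8, 3.1, 24.3]
opening: 0.177
grasp_force: 58.1
```

Run:
```python
from h import *
p=imaging.camera("wrist");q=imaging.camera("scene")["image"][100:300,150:400]
cv2.imwrite("pics/w5.png",np.vstack([p["image"][100:400,100:540],cv2.resize(q,(440,300),interpolation=cv2.INTER_CUBIC)]))
```

```text
(no output)
```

View pics/w5.png

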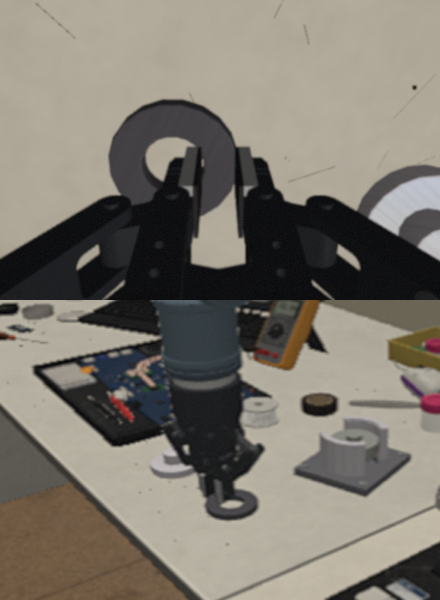

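send_rows --commands '[[[0,0,0,0,0,0],[0,0,0,0,0,0],[0,0,-0.5,0,0,0],[0,0,-1,0,0,0],[0,0,0,0,0,0]]]' --jaw 0.24

```text
time_s: 13.58
eef_pos: [0.4588, 0.2061, 0.2253]
eef_rot: [0.004, -0.15, 0.989, 0.0]
wrist_force: [1.4, 1.1, 0.1]
opening: 0.242
grasp_force: 0.0
```

send_rows --commands '[[[0,0,-1,0,0,0],[0,0,-1,0,0,0],[0,0,-0.6,0,0,0],[0,0,0,0,0,0],[0,0,0,0,0,0],[0,0,0,0,0,0]]]' --jaw 1

```text
time_s: 14.08
eef_pos: [0.4564, 0.2055, 0.298]
eef_rot: [-0.001, -0.15, 0.989, -0.0]
wrist_force: [-0.7, -0.2, -0.1]
opening: 0.997
grasp_force: 0.0
```

Run:
```python
from h import *
p,q,m=look(.006,.016,(.461,.203),.05);e=edgecirc(q[:,:2]);print(e,"z spread",np.percentile(q[:,2],[2,98]))
plan((e[0]/1000,e[1]/1000,.170))
```

```text
3431 circle [462.5 186.8  30. ] mean [461.1 186.5   9.7] med z 0.0098
[462.16 186.67  29.52] z spread [0.00762007 0.01116624]
t 14.13 pos [0.4562 0.2055 0.2975] yaw 17.2 tilt [-0.002 -0.    -1.   ] units [-0.01 -0.66  4.25] per row [-0.013 -0.659  4.249]
```

send_rows --commands '[[[0,-0.32,0,0,0,0],[0,-0.32,0,0,0,0],[0,0,0,0,0,0],[0,0,0,0,0,0]]]' --jaw 0.74

```text
time_s: 14.47
eef_pos: [0.4628, 0.1865, 0.2982]
eef_rot: [-0.001, -0.149, 0.989, -0.0]
wrist_force: [1.1, 0.5, 0.1]
opening: 0.74
grasp_force: 0.0
```

Run:
```python
from h import *
o,M=tool();p=imaging.camera("wrist");P=pts(p)
Q=(P-o["eef_pos"])@M
for s in(-1,1):
    q=Q.reshape(-1,3);q=q[(q[:,2]<.19)&(q[:,2]>.14)&(s*q[:,1]>.02)&(s*q[:,1]<.07)&(abs(q[:,0])<.02)]
    t=q[q[:,2]>q[:,2].max()-.012];print(o["opening"],len(t),t.min(0).round(4),t.max(0).round(4))
look(.006,.016,(.461,.187),.04,p);plan((.4622,.1867,.17))
```

```text
0.7398822728694362 444 [-0.0117 -0.0458  0.1564] [ 0.0114 -0.0316  0.1684]
0.7398822728694362 457 [-0.0115  0.0307  0.1561] [0.0114 0.0439 0.168 ]
3409 circle [462.3 186.8  29.9] mean [461.2 186.4   9.7] med z 0.0097
t 14.52 pos [0.4627 0.1868 0.2984] yaw 17.13 tilt [-0.001  0.    -1.   ] units [0.01 0.   4.28] per row [1.30e-02 1.00e-03 4.28e+00]
```

send_rows --commands '[[[0,0.02,0.27,0,0,0],[0,0,1,0,0,0],[0,0,1,0,0,0],[0,0,1,0,0,0],[0,0,0.98,0,0,0],[0,0,0,0,0,0],[0,0,0,0,0,0],[0,0,0,0,0,0]]]' --jaw 0.85

```text
time_s: 15.18
eef_pos: [0.4624, 0.1881, 0.1716]
eef_rot: [-0.0, -0.15, 0.989, 0.0]
wrist_force: [0.1, -0.0, 0.4]
opening: 0.848
grasp_force: 0.0
```

send_rows --commands '[[[0,0,0,0,0,0],[0,0,0,0,0,0],[0,0,0,0,0,0],[0,0,0,0,0,0],[0,0,0,0,0,0]]]' --jaw 0.6

```text
time_s: 15.6
eef_pos: [0.4629, 0.1881, 0.1734]
eef_rot: [0.001, -0.15, 0.989, -0.0]
wrist_force: [-3.2, -1.1, 8.4]
opening: 0.661
grasp_force: 61.7
```

send_rows --commands '[[[0,0,-0.3,0,0,0],[0,0,-0.6,0,0,0],[0,0,-1,0,0,0],[0,0,-1,0,0,0],[0,0,-1,0,0,0],[0,0,0,0,0,0],[0,0,0,0,0,0]]]'

```text
time_s: 16.18
eef_pos: [0.4633, 0.1881, 0.2916]
eef_rot: [0.003, -0.15, 0.989, 0.0]
wrist_force: [-1.1, 0.2, -0.9]
opening: 0.66
grasp_force: 63.8
```

Run:
```python
from h import *
o,M=tool();p=imaging.camera("wrist");Q=(pts(p)-o["eef_pos"])@M
print(o["opening"],o["grasp_force"])
m=(Q[...,2]>.13)&(Q[...,2]<.2)&(np.hypot(Q[...,0],Q[...,1])<.045)&(abs(Q[...,1])<.027);q=Q[m]
h,e=np.histogram(q[:,2],np.arange(.13,.2,.002));print(dict(zip(e.round(3).tolist(),h.tolist())))
zm=e[h.argmax()]+.001;s=q[abs(q[:,2]-zm)<.003];print(zm,"x",s[:,0].min(),s[:,0].max(),edgecirc(s[:,:2]))
A=np.c_[s[:,:2],np.ones(len(s))];print("plane",np.linalg.lstsq(A,s[:,2],rcond=None)[0].round(4))
plan((.668,.187,.36),8)
```

```text
0.6596708459906611 63.843163065612316
{0.13: 0, 0.132: 0, 0.134: 0, 0.136: 0, 0.138: 0, 0.14: 0, 0.142: 0, 0.144: 0, 0.146: 0, 0.148: 0, 0.15: 0, 0.152: 0, 0.154: 0, 0.156: 0, 0.158: 0, 0.16: 17, 0.162: 6344, 0.164: 3523, 0.166: 336, 0.168: 279, 0.17: 244, 0.172: 34, 0.174: 0, 0.176: 0, 0.178: 0, 0.18: 0, 0.182: 0, 0.184: 0, 0.186: 0, 0.188: 0, 0.19: 0, 0.192: 0, 0.194: 0, 0.196: 0}
0.16300000000000003 x -0.028667124342939113 0.03103618375141363 [ 1.39 -0.51 29.39]
plane [-0.0006 -0.0007  0.1638]
t 16.23 pos [0.4625 0.188  0.2898] yaw 17.21 tilt [ 0.003  0.    -1.   ] units [-6.54 -2.06 -2.32] per row [-0.818 -0.257 -0.29 ]
```

send_rows --commands '[[[-0.773,-0.294,0,0,0,0],[-0.773,-0.294,0,0,0,0],[-0.773,-0.294,0,0,0,0],[-0.773,-0.294,0,0,0,0],[-0.773,-0.294,0,0,0,0],[-0.773,-0.294,0,0,0,0],[-0.772,-0.294,0,0,0,0],[0,0,0.5,0,0,0]]]'

```text
time_s: 16.9
eef_pos: [0.6399, 0.176, 0.2751]
eef_rot: [0.003, -0.149, 0.989, -0.0]
wrist_force: [0.8, 0.3, -0.2]
opening: 0.658
grasp_force: 63.8
```

send_rows --commands '[[[0,0,0.83,0,0,0],[0,0,0,0,0,0],[0,0,0,0,0,0],[0,0,0,0,0,0]]]'

```text
time_s: 17.23
eef_pos: [0.6353, 0.177, 0.2481]
eef_rot: [-0.001, -0.15, 0.989, 0.0]
wrist_force: [0.7, -0.0, -0.6]
opening: 0.66
grasp_force: 64.0
```

Run:
```python
from h import *
plan((.6358,.177,.25));
rel(.08,.094);plan((.6358,.177,.25))
```

```text
t 17.23 pos [0.6353 0.177  0.2481] yaw 17.21 tilt [-0.001 -0.    -1.   ] units [-0.01 -0.   -0.06] per row [-0.015 -0.005 -0.062]
top [633.37 172.78  38.89] [634.04 172.98  28.73] tool [-0.7  -0.01]
wrist [634.91 176.51  41.32] [634.76 176.05  29.76] tool [ 0.28 -0.4 ]
scene [633.34 175.58  39.79] [633.04 175.15  28.27] tool [ 0.41 -0.32]
t 17.38 pos [0.6361 0.1771 0.25  ] yaw 17.22 tilt [ 0.002  0.    -1.   ] units [ 0.01 -0.   -0.  ] per row [ 0.01  -0.001 -0.001]
```

send_rows --commands '[[[0,0,0.3,0,0,0],[0,0,0.3,0,0,0],[0,0,0.2,0,0,0],[0,0,0,0,0,0],[0,0,0,0,0,0]]]'

```text
time_s: 17.8
eef_pos: [0.6354, 0.1769, 0.2235]
eef_rot: [-0.001, -0.15, 0.989, 0.0]
wrist_force: [0.4, 0.4, -0.9]
opening: 0.657
grasp_force: 64.0
```

send_rows --commands '[[[0,0,0.1,0,0,0],[0,0,0.04,0,0,0],[0,0,0,0,0,0],[0,0,0,0,0,0]]]'

```text
time_s: 18.13
eef_pos: [0.6359, 0.1769, 0.2209]
eef_rot: [0.0, -0.15, 0.989, -0.0]
wrist_force: [-1.4, -0.5, 3.8]
opening: 0.653
grasp_force: 64.5
```

Contact. Release, rise, check, and head to the disc.

send_rows --commands '[[[0,0,0,0,0,0],[0,0,0,0,0,0],[0,0,0,0,0,0],[0,0,0,0,0,0]]]' --jaw 1

```text
time_s: 18.47
eef_pos: [0.6355, 0.1769, 0.2198]
eef_rot: [-0.0, -0.15, 0.989, -0.0]
wrist_force: [1.1, 0.2, -0.3]
opening: 0.998
grasp_force: 0.0
```

send_rows --commands '[[[0,0,-0.3,0,0,0],[0,0,-0.8,0,0,0],[0,0,-1,0,0,0],[0,0,-0.6,0,0,0],[0,0,0,0,0,0],[0,0,0,0,0,0],[0,0,0,0,0,0]]]'

```text
time_s: 19.05
eef_pos: [0.6353, 0.1769, 0.3006]
eef_rot: [-0.001, -0.15, 0.989, 0.0]
wrist_force: [-1.7, 0.5, 0.5]
opening: 0.999
grasp_force: 0.0
```

Run:
```python
from h import *
p=imaging.camera("wrist");P=pts(p);d=np.hypot(P[...,0]-.635,P[...,1]-.1765)
q=P[(d<.033)&(P[...,2]>.02)&(P[...,2]<.07)];h,e=np.histogram(q[:,2],np.arange(.02,.07,.002));print(dict(zip(e.round(3).tolist(),h.tolist())))
a=q[(q[:,2]>.0565)&(q[:,2]<.0598)&(np.hypot(q[:,0]-.635,q[:,1]-.1765)<.0315)];print(edgecirc(a[:,:2]),a.mean(0))
A=np.c_[a[:,:2]-a[:,:2].mean(0),np.ones(len(a))];print("plane",np.linalg.lstsq(A,a[:,2],rcond=None)[0].round(4))
nestfit(p,(.635,.1765));plan((.464,.31,.30),7)
```

```text
{0.02: 0, 0.022: 0, 0.024: 0, 0.026: 0, 0.028: 0, 0.03: 0, 0.032: 0, 0.034: 1, 0.036: 0, 0.038: 1, 0.04: 2, 0.042: 1, 0.044: 8, 0.046: 331, 0.048: 209, 0.05: 117, 0.052: 187, 0.054: 613, 0.056: 3346, 0.058: 1975, 0.06: 185, 0.062: 21, 0.064: 0, 0.066: 0}
[636.01 176.25  30.05] [0.63425775 0.17573218 0.05779352]
plane [0.001  0.0001 0.0578]
walls 3084 rect [635.  176.6] [83. 63.] 17.98 annulus [634.97 177.55] r [0.0186 0.0419] platen px 120 med z 0.0617
fit in tool frame mm [-0.11  0.7   0.  ]
t 19.1 pos [0.6351 0.1768 0.2998] yaw 17.2 tilt [-0.002 -0.    -1.   ] units [4.14 5.93 0.01] per row [0.591 0.847 0.001]
```

send_rows --commands '[[[0.591,0.847,0,0,0,0],[0.591,0.847,0,0,0,0],[0.591,0.847,0,0,0,0],[0.591,0.847,0,0,0,0],[0.591,0.847,0,0,0,0],[0.591,0.847,0,0,0,0],[0.591,0.847,0,0,0,0],[0,0,0,0,0,0]]]' --jaw 0.5

```text
time_s: 19.77
eef_pos: [0.4599, 0.3125, 0.2991]
eef_rot: [-0.003, -0.151, 0.988, 0.0]
wrist_force: [0.6, -0.1, 0.3]
opening: 0.497
grasp_force: 0.0
```

send_rows --commands '[[[0,0,0,0,0,0],[0,0,0,0,0,0],[0,0,0,0,0,0]]]'

```text
time_s: 20.02
eef_pos: [0.4653, 0.3095, 0.3007]
eef_rot: [-0.0, -0.149, 0.989, -0.0]
wrist_force: [-0.2, 0.9, 0.4]
opening: 0.499
grasp_force: 0.0
```

Run:
```python
from h import *
p,q,m=look(.0255,.031,(.464,.31),.02);e=edgecirc(q[:,:2]);print(e)
_,q2,_=look(.009,.015,(.464,.31),.035,p);print(edgecirc(q2[:,:2]))
plan((e[0]/1000,e[1]/1000,.186))
o,M=tool();Q=((pts(p)-o["eef_pos"])@M).reshape(-1,3)
for s in(-1,1):
    t=Q[(Q[:,2]<.19)&(Q[:,2]>.14)&(s*Q[:,1]>.01)&(s*Q[:,1]<.05)&(abs(Q[:,0])<.02)]
    t=t[t[:,2]>t[:,2].max()-.012];print(o["opening"],t.min(0).round(4),t.max(0).round(4))
```

```text
899 circle [463.  312.2  12.9] mean [462.6 312.   27.7] med z 0.0277
[462.9  312.04  12.44]
3331 circle [463.1 312.1  29.9] mean [460.9 311.4  11.8] med z 0.0118
[462.92 312.06  29.5 ]
t 20.07 pos [0.4654 0.3094 0.3008] yaw 17.12 tilt [-0. -0. -1.] units [0.05 0.11 3.83] per row [0.052 0.11  3.826]
0.5055434976222127 [-0.0112 -0.0353  0.1599] [ 0.0115 -0.0214  0.1719]
0.5055434976222127 [-0.0112  0.0206  0.1597] [0.0114 0.0345 0.1717]
```

send_rows --commands '[[[0.09,0.13,0.3,0,0,0],[0,0,1,0,0,0],[0,0,1,0,0,0],[0,0,0.9,0,0,0],[0,0,0.58,0,0,0],[0,0,0,0,0,0],[0,0,0,0,0,0],[0,0,0,0,0,0]]]'

```text
time_s: 20.73
eef_pos: [0.4609, 0.3127, 0.1871]
eef_rot: [-0.0, -0.149, 0.989, -0.0]
wrist_force: [-0.3, -0.1, -0.1]
opening: 0.5
grasp_force: 0.0
```

send_rows --commands '[[[0,0,0,0,0,0],[0,0,0,0,0,0],[0,0,0,0,0,0],[0,0,0,0,0,0],[0,0,0,0,0,0]]]' --jaw 0

```text
time_s: 21.15
eef_pos: [0.461, 0.3131, 0.1881]
eef_rot: [0.0, -0.15, 0.989, 0.0]
wrist_force: [-0.2, -0.4, 2.3]
opening: 0.274
grasp_force: 59.0
```

send_rows --commands '[[[0,0,-0.3,0,0,0],[0,0,-0.6,0,0,0],[0,0,-1,0,0,0],[0,0,-1,0,0,0],[0,0,-0.6,0,0,0],[0,0,0,0,0,0],[0,0,0,0,0,0]]]'

```text
time_s: 21.73
eef_pos: [0.461, 0.3133, 0.2943]
eef_rot: [0.001, -0.15, 0.989, 0.0]
wrist_force: [-0.7, -0.5, -1.0]
opening: 0.274
grasp_force: 58.9
```

```bash
cat > d.py <<'E'
from h import *
o,M=tool();p=imaging.camera("wrist");Q=(pts(p)-o["eef_pos"])@M
print(o["opening"],o["grasp_force"])
m=(Q[...,2]>.14)&(Q[...,2]<.2)&(np.hypot(Q[...,0],Q[...,1])<.036);q=Q[m]
h,e=np.histogram(q[:,2],np.arange(.14,.2,.002));print(dict(zip(e.round(3).tolist(),h.tolist())))
s=q[(q[:,2]>.1685)&(q[:,2]<.181)];s=s[abs(s[:,2]-np.median(s[s[:,2]>.171][:,2]))<.003]
print("face z",np.median(s[:,2]),"x",s[:,0].min(),s[:,0].max(),"y",s[:,1].min(),s[:,1].max(),edgecirc(s[:,:2]))
A=np.c_[s[:,:2],np.ones(len(s))];print("plane",np.linalg.lstsq(A,s[:,2],rcond=None)[0].round(4))
plan((.6358,.177,.30),8)
E
python3 d.py
```

```text
0.2738892600908795 58.93766105175018
{0.14: 143, 0.142: 213, 0.144: 219, 0.146: 224, 0.148: 192, 0.15: 198, 0.152: 199, 0.154: 169, 0.156: 195, 0.158: 813, 0.16: 1870, 0.162: 264, 0.164: 206, 0.166: 182, 0.168: 165, 0.17: 93, 0.172: 87, 0.174: 1493, 0.176: 3520, 0.178: 152, 0.18: 113, 0.182: 121, 0.184: 113, 0.186: 40, 0.188: 0, 0.19: 0, 0.192: 0, 0.194: 0, 0.196: 0}
face z 0.17632897258604763 x -0.03172783964392288 0.028008743916299848 y -0.029988325217216706 0.029234226272873618 [-1.55 -0.65 29.57]
plane [ 0.0037 -0.0013  0.1763]
t 21.78 pos [0.4605 0.313  0.2927] yaw 17.2 tilt [-0.  0. -1.] units [-4.24 -6.06 -0.24] per row [-0.53  -0.757 -0.03 ]
```

send_rows --commands '[[[-0.5175,-0.757,0,0,0,0],[-0.5175,-0.757,0,0,0,0],[-0.5175,-0.757,0,0,0,0],[-0.5175,-0.757,0,0,0,0],[-0.5175,-0.757,0,0,0,0],[-0.5175,-0.757,0,0,0,0],[-0.5175,-0.757,0,0,0,0],[-0.5175,-0.757,0,0,0,0]]]'

```text
time_s: 22.45
eef_pos: [0.6333, 0.1751, 0.2901]
eef_rot: [-0.002, -0.149, 0.989, 0.0]
wrist_force: [0.5, 0.2, -0.4]
opening: 0.27
grasp_force: 59.0
```

send_rows --commands '[[[0,0,0.4,0,0,0],[0,0,0.36,0,0,0],[0,0,0,0,0,0],[0,0,0,0,0,0],[0,0,0,0,0,0]]]'

```text
time_s: 22.87
eef_pos: [0.6322, 0.1771, 0.2692]
eef_rot: [-0.001, -0.15, 0.989, 0.0]
wrist_force: [-0.0, 1.0, -0.5]
opening: 0.274
grasp_force: 59.0
```

```bash
python3 - <<'E'
from h import *
plan((.6329,.1761,.2463));rel(.09,.098,.034);plan((.6329,.1761,.2463))
E
python3 d.py|grep face
```

```text
t 22.87 pos [0.6322 0.1771 0.2692] yaw 17.27 tilt [-0.002 -0.    -1.   ] units [-0.01 -0.04  0.76] per row [-0.012 -0.039  0.763]
top [625.28 168.62  30.44] [633.11 173.9   27.74] tool [-9.04  2.72]
wrist [621.28 171.92  28.28] [634.16 176.95  29.61] tool [-13.79   0.98]
scene [624.13 171.68  29.47] [632.3  175.08  27.2 ] tool [-8.81  0.82]
t 23.02 pos [0.6329 0.177  0.2706] yaw 17.26 tilt [ 0.001  0.    -1.   ] units [ 0.01 -0.03  0.81] per row [ 0.011 -0.027  0.811]
face z 0.17630151439709593 x -0.03154791430078847 0.028123401312109112 y -0.030052484319829514 0.029357987911878353 [-1.58 -0.67 29.6 ]
```

send_rows --commands '[[[-0.01,-0.033,0.2,0,0,0],[0,0,0.3,0,0,0],[0,0,0.15,0,0,0],[0,0,0,0,0,0],[0,0,0,0,0,0]]]'

```text
time_s: 23.48
eef_pos: [0.6334, 0.1753, 0.2495]
eef_rot: [-0.001, -0.15, 0.989, 0.0]
wrist_force: [0.4, 0.4, -0.8]
opening: 0.272
grasp_force: 59.0
```

send_rows --commands '[[[0,0,0.1,0,0,0],[0,0,0,0,0,0],[0,0,0,0,0,0]]]'

```text
time_s: 23.73
eef_pos: [0.6338, 0.1753, 0.2475]
eef_rot: [-0.0, -0.15, 0.989, 0.0]
wrist_force: [0.4, -0.2, -0.9]
opening: 0.273
grasp_force: 59.1
```

send_rows --commands '[[[0,0,0.06,0,0,0],[0,0,0,0,0,0],[0,0,0,0,0,0],[0,0,0,0,0,0]]]'

```text
time_s: 24.07
eef_pos: [0.634, 0.1754, 0.2461]
eef_rot: [0.0, -0.15, 0.989, 0.0]
wrist_force: [-0.1, -0.1, 1.3]
opening: 0.276
grasp_force: 59.3
```

send_rows --commands '[[[0,0,0.04,0,0,0],[0,0,0,0,0,0],[0,0,0,0,0,0],[0,0,0,0,0,0]]]'

```text
time_s: 24.4
eef_pos: [0.634, 0.1754, 0.2449]
eef_rot: [0.0, -0.15, 0.989, -0.0]
wrist_force: [-0.1, 0.7, 4.0]
opening: 0.274
grasp_force: 59.4
```

send_rows --commands '[[[0,0,0.07,0,0,0],[0,0,0.07,0,0,0],[0,0,0,0,0,0],[0,0,0,0,0,0],[0,0,0,0,0,0]]]'

```text
time_s: 24.82
eef_pos: [0.634, 0.1755, 0.2408]
eef_rot: [0.0, -0.15, 0.989, 0.0]
wrist_force: [-0.3, 1.2, 6.0]
opening: 0.274
grasp_force: 59.7
```

```bash
cat > f.py <<'E'
from h import *
for n in("wrist","top","scene"):
    p=imaging.camera(n);P=pts(p);d=np.hypot(P[...,0]-.6345,P[...,1]-.1762)
    q=P[(d<.029)&(d>.015)&(P[...,2]>.056)&(P[...,2]<.076)];w=P[(d>.034)&(d<.042)&(P[...,2]>.056)&(P[...,2]<.066)]
    print(n,"face",len(q),np.median(q[:,2]).round(4),"rim",len(w),np.median(w[:,2]).round(4))
print(status.get_obs()["wrist_force"].round(1))
E
python3 f.py;python3 d.py|grep -A1 face
```

```text
wrist face 4688 0.0645 rim 3181 0.0618
top face 111 0.0647 rim 95 0.0618
scene face 199 0.0649 rim 136 0.0613
[-1.4  0.2  5.6]
face z 0.17646843607384188 x -0.035898041855634784 0.03599363528272747 y -0.029986062584892136 0.029221040987732212 [ 0.94 -0.   34.76]
plane [ 0.0112 -0.0012  0.1766]
```

send_rows --commands '[[[0,0,0.05,0,0,0],[0,0,0.045,0,0,0],[0,0,0,0,0,0],[0,0,0,0,0,0],[0,0,0,0,0,0],[0,0,0,0,0,0],[0,0,0,0,0,0]]]'

```text
time_s: 25.6
eef_pos: [0.634, 0.1755, 0.2386]
eef_rot: [0.0, -0.15, 0.989, -0.0]
wrist_force: [-3.2, 0.1, 10.2]
opening: 0.272
grasp_force: 60.1
```

```bash
python3 f.py
python3 - <<'E'
from h import *
cv2.imwrite("pics/s6.png",cv2.resize(imaging.camera("scene")["image"][110:290,260:450],None,fx=3,fy=3,interpolation=cv2.INTER_CUBIC))
E
```

```text
wrist face 4733 0.0623 rim 3304 0.0618
top face 109 0.0626 rim 95 0.0617
scene face 192 0.063 rim 133 0.0614
[-2.6 -0.4  8.8]
```

View pics/s6.png

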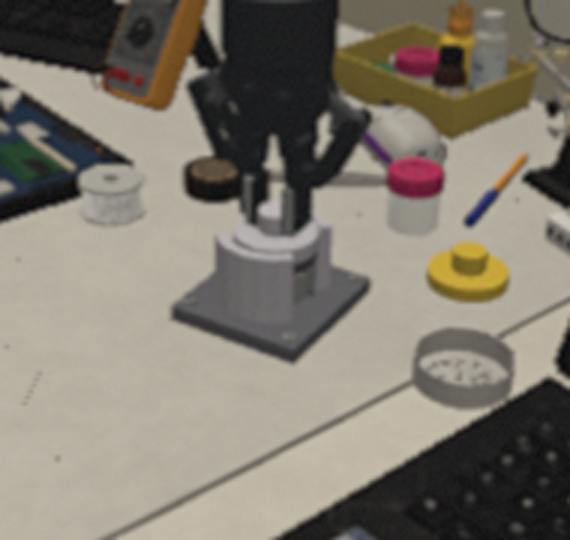

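The scene view shows the stack in the nest with the disc face about level with the rim (about 285,235), the gripper holding the boss, and the tin, spool and tape roll where they were.

```bash
python3 -c "from bench import ctrl;print(ctrl.hand_in())"
```

```text
the job is handed in; nothing more can be done
None
```

The back plate, ring and top disc are stacked in the nest, and I handed in with the gripper still on the boss, the disc face less than 1 mm above the rim (about 7.3 mm platen travel). The hand-in returned no verdict.

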